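Free the jammed soldering tray

ROBOT

A 6-joint arm with a two-finger parallel gripper is mounted at the origin on a cart in front of the work surface, level with it; the furniture and walls round the work are solid. World frame = base frame: x ahead of the robot, y to its left, z up, the work surface at z = 0. Lengths are in m, angles in degrees, forces in N, time in s.
With the tool pointing down it reaches from about 0.275 to 0.75 m from the base axis. Payload 10.2 kg.
Tool frame: the origin (TCP) lies at the very end of the fingers, on their centre line; the grasp point (between the pads) lies ctrl.tcp_to_grasp behind it (ctrl.tcp_to_grasp is the distance from the TCP to the grasp point, in m); z points along the fingers, y is the line along which they close (so a half turn about z gives the same grasp; the last joint's range is limited). The gripper opens to 88 mm and grips with 3 to 60 N. Pads are 18 mm wide; open, the fingers measure 123 mm over their backs; the gripper's body (75 mm by 187 mm) begins 45 mm behind the grasp point.
Start: joints at [55.497, 17.928, 85.812, -0, 76.261, -12.8], TCP at [0.194, 0.488, 0.239] pointing down, gripper open.
Joint ranges: [-168.41, 168.41], [-55.51, 124.54], [10.69, 146.95], [-70.63, 250.63], [1, 178], [-165.06, 165.06]. Speed limits (degrees/s): [136.94, 136.94, 172.46, 180, 180, 180].

INTERFACE

Orientations are given as [roll, pitch, yaw] about the fixed x, y, z axes, in that order (R = Rz(yaw) Ry(pitch) Rx(roll)).
In Python, from plant import ctrl, viewer gives the robot as it stands.
- The arm moves only by the shell command python3 -m creep 'ROWS' [OPENING] [FORCE]. ROWS is JSON, a list of rows, each a list of 4 numbers: the shift along the tool's x, y, z in cm, then the turn about the tool's z in degrees. A call has 1 to 5 rows; each row is the pose to reach, as a shift and turn from the pose commanded when the call began, along the tool's axes at that moment; what a row does not reach only later rows make up. A row lasts 1/12 s, in which the tool goes at most 41.7 mm and 7.16 degrees, less where a joint would pass 70% of its speed; a pose out of reach is approached as far as the arm can. A call with a gripper value outside its range is refused whole. OPENING is the opening, from 0 (shut) to 1 (fully open), set as the call begins (- or left out, the last holds). The fingers move at their own pace and stop on an object; FORCE is the grip in N (left out, the last holds). Time passes only in rows, so rows that repeat a pose let the fingers close. It gives the time, the measured TCP pose, the force, the opening and the grip force at its end, in the units of the state.
- ctrl.get_obs(): the state, without advancing time (a new reading comes with each control period).
- viewer.snapshot(name): name is "side" or "top"; returns a dict with "color" (384x512x3 uint8, red, green, blue), "fx", "fy", "cx", "cy" (pixels), "k1" (the pictures are not rectified: a ray, as slopes to the right and down, at radius r is drawn at 1 + k1 r^2 times it, then the intrinsics apply), "R" (3x3) and "t" (3): a world point X has camera coordinates R X + t. Camera axes: x right, y down, z forward; pixel columns grow to the right and rows downward; lengths in m; the calibration is good to about 2 mm. A picture is of the moment at which its call begins. There is no depth.
- ctrl.job_done(): hands the job in; it is judged then, once.
The state is a dict: "t": time; "joints": joint angles; "joint_velocities": joint speeds; "effort": joint torques, N m; "tcp_pos": TCP position; "ee_rot": TCP orientation; "ft_force": force on the tool from outside, world axes, zero at the start; "moment": the same for the moment, N m; "grip_width": opening from 0.0 (shut) to 1.0 (fully open); "grasp_force": force on a finger pad.
Only numpy, scipy, OpenCV 4.12 (cv2) and the standard library are available. Lean on these libraries where they do the work, as an engineer would, in place of code of your own. Each camera call takes 0.05 s, during which the arm holds its last target. There are 200 camera calls.

TASK

The small steel tray with the wooden grip has jammed crosswise in its storage box, its corners caught under the box's two side rails. Take it by its grip, turn it flat on the box floor until it lies square with the box, lift it straight out, and set it gently down in the middle of the round soldering disc, standing on its bottom and released.

Things in the scene. Friction and masses are not known exactly. Their poses are not given: they have to be found in the camera images.
- tray_grip (a point): Centre of the pale wooden grip block on a thin stem in the middle of the steel tray: 36 mm long (tray x), 16 mm thick (tray y), 28 mm high. This point is 65 mm above the tray's underside; the block spans 51 to 79 mm above it. Axes are the tray's: x along its length, y across, z up.
- tray: Flat steel tray, 90 (x) by 38 mm (y), rim 8 mm high, 0.14 to 0.28 kg; origin at the centre of its underside. It starts on the box floor, turned 30 to 36 degrees counterclockwise (from above) from the box's x axis, two corners under the rails; further that way it jams on the walls. Turned clockwise until along the box (within 10 degrees), it lifts out freely.
- box: Open wooden storage box, fixed; 126 mm long (x), 100 wide (y), 28 high; origin at the centre of its underside, z up. Floor 6 mm thick; inside 112 by 86 mm. Along both long sides a dark rail reaches 12 mm inward, 22 to 28 mm above the underside, leaving a mouth 112 (x) by 62 mm (y).
- disc_top (a point): Centre of the upper face of a loose, flat, round, brownish ceramic soldering disc, 116 mm in diameter and 16 mm thick, lying on the board across from the box. z up. Between the two, the bench's fixed wooden peg juts forward over the board to x = 0.50, between y = -0.07 and 0.04, 80 to 105 mm above the board: carry the tray over it or round its tip.

How it is judged (in metres and radians):
On the way, in this order (a step that is already met when the one before it is completed fails the run):
1. the tray lies square with the box (within 12 degrees) while still down in it, its underside less than 10 mm off the floor and the tray level within 10 degrees (angle between the x axis of tray_grip and the x axis of box, either way round below 0.21 rad and angle between tray_grip's own z axis and vertical below 0.175 rad and z of tray_grip in the frame of box below 0.081 m and horizontal distance between tray_grip and box below 0.03 m), for 0.1 s.
2. the tray is lifted clear above the box (z of tray_grip in the frame of box above 0.095 m and horizontal distance between tray_grip and box below 0.08 m).
At the end, for the whole second after the job is handed in: The tray stands level (within 10 degrees) on its bottom on the soldering disc, its middle within 20 mm of the disc's middle, the disc lying flat on the board, tray released and at rest (horizontal distance between tray_grip and disc_top below 0.02 m and z of tray_grip in the frame of disc_top between 0.061 and 0.071 m and angle between tray_grip's own z axis and vertical below 0.175 rad and height (world z) of disc_top below 0.022 m and angle between disc_top's own z axis and vertical below 0.1 rad and linear speed of tray below 0.02 m/s); the robot touches nothing.
It fails at once if the tray is let fall from more than about 25 mm, or thrown (contact force between the fingers and tray below 0.1 N and linear speed of tray above 0.7 m/s).
It also fails if it takes over 42 s, if anything falls off the work surface, if the arm or the gripper's body presses on something with over 40 N, if the wrist force passes 120 N, or if a joint passes its speed limit or range.

## Working session

There is one attempt and no reset: what is moved stays moved. The work goes in short steps, Python scripts to look and compute and a shell command to move; the robot and the scene stay as the last step left them, time stands still between calls to the robot, and variables do not carry over. Pictures are saved under pics/ and viewed, at most 10 in all, crops included, and the job is handed in when it is done.

```bash
mkdir -p pics; ls; cat > h.py <<'E'
import numpy as np, cv2
from plant import ctrl, viewer
def snap(n,f=None):
    s=viewer.snapshot(n)
    if f: cv2.imwrite('pics/'+f,s['color'][:,:,::-1])
    return s
def ray(s,u,v):
    K=np.array([[s['fx'],0,s['cx']],[0,s['fy'],s['cy']],[0,0,1]],float)
    p=cv2.undistortPoints(np.array([[[u,v]]],float),K,np.array([s['k1'],0,0,0.]))[0,0]
    R=np.array(s['R']);t=np.array(s['t'])
    return -R.T@t, R.T@np.array([p[0],p[1],1])
def onz(s,u,v,z):
    c,d=ray(s,u,v); return c+d*(z-c[2])/d[2]
def proj(s,X):
    K=np.array([[s['fx'],0,s['cx']],[0,s['fy'],s['cy']],[0,0,1]],float)
    return cv2.projectPoints(np.array([X],float),cv2.Rodrigues(np.array(s['R']))[0],np.array(s['t'],float),K,np.array([s['k1'],0,0,0.]))[0].ravel()
def tri(s1,p1,s2,p2):
    a,d=ray(s1,*p1);b,e=ray(s2,*p2)
    k=np.linalg.lstsq(np.c_[d,-e],b-a,rcond=None)[0]
    P,Q=a+k[0]*d,b+k[1]*e
    return (P+Q)/2,np.linalg.norm(P-Q)
E
python3 - <<'E'
from h import *
a=snap('top','t0.png');b=snap('side','s0.png')
np.save('top0.npy',a,allow_pickle=True);np.save('side0.npy',b,allow_pickle=True)
for s in(a,b): print(-np.array(s['R']).T@s['t'],np.array(s['R'])[2],s['fx'],s['k1'])
o=ctrl.get_obs();print(o, ctrl.tcp_to_grasp)
E
```

```text
pics
[ 0.44371555 -0.00976849  0.91954878] [ 0.06681123 -0.02535757 -0.99744336] 373.2170446326642 0.030316027954584854
[ 0.3710393  -0.62785645  0.64469825] [ 0.13163343  0.7138601  -0.68780549] 439.23693998425273 0.019928366252010492
{'t': 0.1, 'joints': array([ 5.54941345e+01,  1.79551743e+01,  8.58471168e+01,  6.46172343e-04,
        7.62618036e+01, -1.28014571e+01]), 'joint_velocities': array([ 0.04584523, -0.01152489, -0.21086592, -0.01701717, -0.13120581,
        0.02305644]), 'effort': array([ 1.87066747e-03, -4.02808499e+01, -2.52644420e+01,  6.95111579e-02,
        3.42869363e-02, -6.17716046e-05]), 'tcp_pos': array([0.19405534, 0.48759423, 0.23824449]), 'ee_rot': array([-1.79937637e+02, -1.48135871e-02,  1.58295430e+02]), 'ft_force': array([-0.40189361,  0.27884857, -0.15321962]), 'moment': array([0.01212315, 0.00329443, 0.00756606]), 'grasp_force': 0.0, 'grip_width': 1.0024846125138496} 0.0187
```

View pics/t0.png

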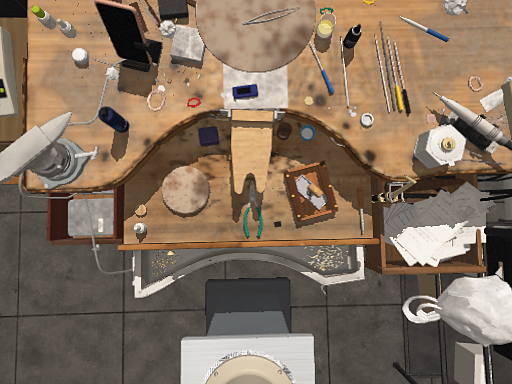

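View pics/s0.png

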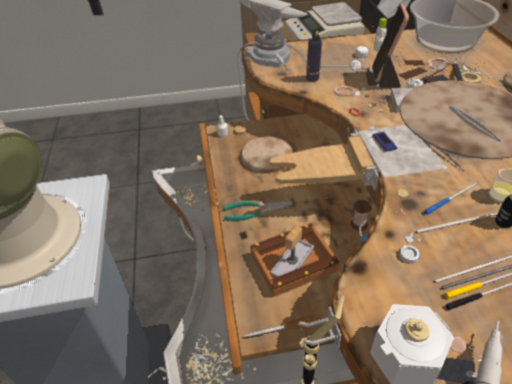

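The top view shows the box at about (310,192) with the grip near (315,188), the disc at (187,190) and the peg at (250,150). In the side view, the grip is at (293,238) and the disc at (267,153). I'll zoom in on these.

```bash
python3 - <<'E'
from h import *
a=np.load('top0.npy',allow_pickle=True).item();b=np.load('side0.npy',allow_pickle=True).item()
c=lambda s,x,y,w,h,k:cv2.resize(s['color'][y:y+h,x:x+w,::-1],None,fx=k,fy=k,interpolation=cv2.INTER_CUBIC)
A=c(a,275,150,70,80,6);B=c(b,245,215,95,80,4)
im=np.zeros((480,800,3),np.uint8);im[:480,:420]=A;im[:320,420:800]=B
cv2.imwrite('pics/z0.png',im)
# disc: low-saturation colour blob
for s,n,(x0,y0,x1,y1) in((a,'top',(150,155,222,225)),(b,'side',(230,125,300,180))):
    hsv=cv2.cvtColor(s['color'],cv2.COLOR_RGB2HSV)
    print(n,hsv[190,187] if n=='top' else hsv[150,265], hsv[215,170] if n=='top' else hsv[175,240])
    m=np.zeros(hsv.shape[:2],np.uint8);m[y0:y1,x0:x1]=((hsv[y0:y1,x0:x1,1]<105)&(hsv[y0:y1,x0:x1,2]>80))*255
    m=cv2.morphologyEx(m,cv2.MORPH_OPEN,np.ones((3,3)))
    C=max(cv2.findContours(m,0,2)[0],key=cv2.contourArea);e=cv2.fitEllipse(cv2.convexHull(C));print(e,onz(s,*e[0],.016))
E
```

```text
top [ 15  69 204] [ 14 121 150]
((185.08502197265625, 189.49569702148438), (47.75835418701172, 48.34526062011719), 83.98491668701172) [0.50760132 0.14061405 0.016     ]
side [ 15  71 195] [ 15 117 163]
((265.9552917480469, 154.0233154296875), (36.74408721923828, 52.67356491088867), 85.09679412841797) [0.50457374 0.12932608 0.016     ]
```

View pics/z0.png

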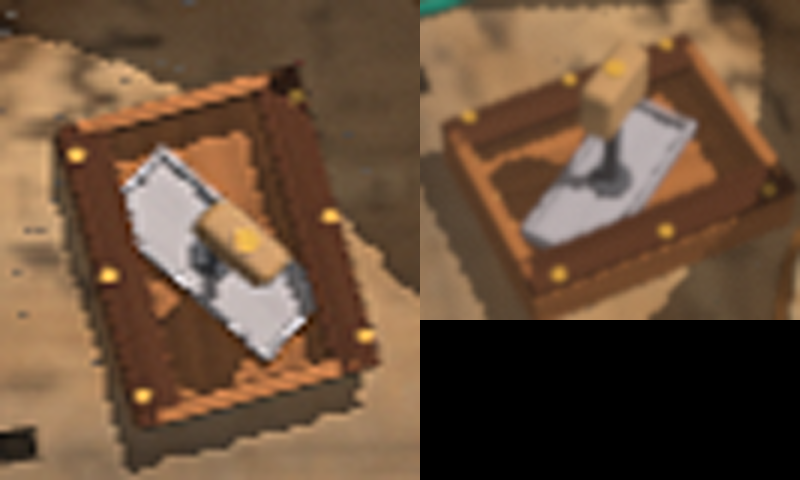

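The zoom shows the brass dots on both rails, top-view crop (76,155), (109,275), (143,396) and (295,95), (330,215), (366,335). The grip's top dot is at (247,240) in the top view and (616,68) in the side crop. The tray runs from upper-left to lower-right.

```bash
python3 - <<'E'
from h import *
a=np.load('top0.npy',allow_pickle=True).item();b=np.load('side0.npy',allow_pickle=True).item()
T=lambda x,y:((x+.5)/6+275-.5,(y+.5)/6+150-.5)
S=lambda x,y:((x-420+.5)/4+245-.5,(y+.5)/4+215-.5)
L=[onz(a,*T(*p),.028) for p in((76,155),(109,275),(143,396))];R=[onz(a,*T(*p),.028) for p in((295,95),(330,215),(366,335))]
ang=lambda d:np.degrees(np.arctan2(d[1],d[0]))
print('box',np.mean(L+R,0),ang(L[0]-L[2]),ang(R[0]-R[2]))
Ls=[onz(b,*S(*p),.028) for p in((468,117),(569,79),(666,44))];Rs=[onz(b,*S(*p),.028) for p in((559,273),(666,230),(769,190))]
print('box side',np.mean(Ls+Rs,0),ang(Ls[2]-Ls[0]))
print('grip',tri(a,T(247,240),b,S(616,68)),onz(a,*T(247,240),.085))
# tray rim inner edge, rim top z .014
print('tray ang',ang(onz(a,*T(126,190),.014)-onz(a,*T(265,358),.014)),ang(onz(a,*T(165,150),.014)-onz(a,*T(310,305),.014)))
print('grip edge',ang(onz(a,*T(222,200),.085)-onz(a,*T(292,258),.085)))
m=lambda h:h
E
```

```text
box [ 0.49832103 -0.16283553  0.028     ] 13.918144249131089 14.507008562685753
box side [ 0.49797769 -0.16341423  0.028     ] 13.743096191295358
grip (array([ 0.49660083, -0.16338359,  0.08462339]), np.float64(0.00028688345389964116)) [ 0.49643514 -0.16328946  0.085     ]
tray ang 38.069367259302965 41.531335637724005
grip edge 48.87181033408081
```

```bash
cat > go.py <<'E'
# usage: go.py x y z(TCP) yaw : shift (cm, tool axes now) and turn to target
import sys
from h import *
x,y,z,w=map(float,sys.argv[1:])
o=ctrl.get_obs()
from scipy.spatial.transform import Rotation as Ro
R=Ro.from_euler('xyz',o['ee_rot'],degrees=True)
d=R.inv().apply(np.array([x,y,z])-o['tcp_pos'])*100
print('t',round(o['t'],2),'tcp',o['tcp_pos'].round(4),'rot',o['ee_rot'].round(1),'w',round(o['grip_width'],3),'f',round(o['grasp_force'],1),o['ft_force'].round(1))
print('shift cm',d.round(2),'turn',round(-((w-o['ee_rot'][2]+180)%360-180),1))
E
python3 -m creep '[[-3,-2.8,0,7],[-6,-5.6,0,14],[-9,-8.4,0,21],[-12,-11.2,0,28],[-15,-14,0,35]]' 1 && python3 go.py 0.497 -0.163 0.15 47
```

```text
t: 0.52
tcp_pos: [0.2818, 0.3005, 0.2385]
ee_rot: [-180.0, -0.0, 123.0]
ft_force: [0.6, -0.3, 0.4]
grip_width: 1.001
grasp_force: 0.0
t 0.52 tcp [0.2818 0.3005 0.2385] rot [-180.   -0.  123.] w 1.001 f 0.0 [ 0.6 -0.3  0.4]
shift cm [-50.59  -7.18   8.85] turn 76.0
```

```bash
python3 -m creep '[[-4,-0.6,0.5,7],[-8,-1.2,1,14],[-12,-1.7,1.5,21],[-16,-2.3,2,28],[-20,-2.8,2.5,35]]' >/dev/null && python3 go.py 0.497 -0.163 0.15 47
```

```text
t 0.93 tcp [0.3683 0.1178 0.2135] rot [180.   -0.   87.9] w 0.999 f 0.0 [ 0.7  1.2 -0.3]
shift cm [-27.6   13.87   6.35] turn 40.9
```

```bash
python3 -m creep '[[-3.6,1.8,0.2,7],[-7.2,3.6,0.4,14],[-10.8,5.4,0.6,21],[-14.4,7.2,0.8,28],[-18,9,1,35]]' >/dev/null && python3 go.py 0.497 -0.163 0.15 47
```

```text
t 1.35 tcp [ 0.453  -0.065   0.2035] rot [-180.     0.    52.9] w 0.998 f 0.0 [0.5 0.5 0.5]
shift cm [-5.17  9.42  5.34] turn 5.9
```

```bash
python3 -m creep '[[-1.7,3.1,1,2],[-3.4,6.2,2.5,4],[-5.2,9.4,4,6],[-5.2,9.4,5.3,6],[-5.2,9.4,5.3,6]]' >/dev/null && python3 go.py 0.497 -0.163 0.053 47; python3 - <<'E'
from h import *
a=snap('top');b=snap('side')
c=lambda s,x,y,w,h,k:cv2.resize(s['color'][y:y+h,x:x+w,::-1],None,fx=k,fy=k,interpolation=cv2.INTER_CUBIC)
im=np.zeros((480,800,3),np.uint8);im[:400,:350]=c(a,275,150,70,80,5);im[:480,350:800]=c(b,230,175,150,160,3)
cv2.imwrite('pics/z1.png',im)
E
```

```text
t 1.77 tcp [ 0.496  -0.1615  0.1477] rot [-1.797e+02  1.000e-01  4.720e+01] w 1.001 f 0.0 [-0.7  0.3 -0.8]
shift cm [-0.03  0.23  9.47] turn 0.2
```

View pics/z1.png

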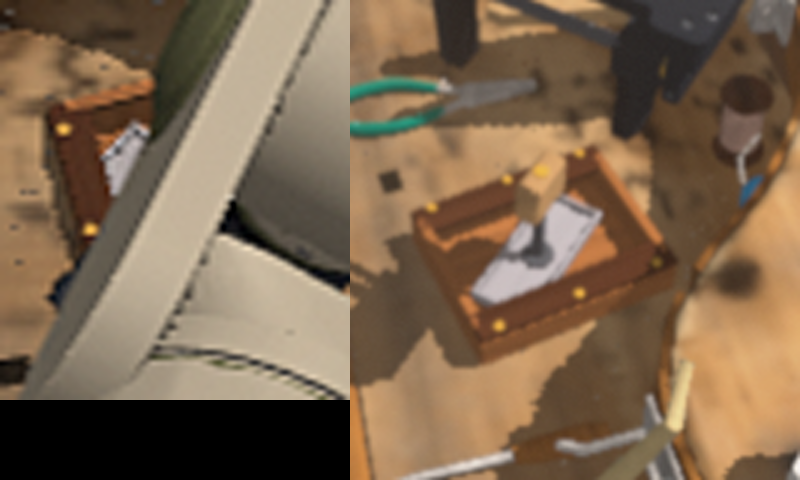

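The two fingers straddle the grip symmetrically in the side view, at about (455,40) and (640,100) in the crop. I'll go down.

```bash
python3 -m creep '[[0,0.1,2,0],[0,0.2,4,0],[0,0.2,6,0],[0,0.2,7.5,0],[0,0.2,7.5,0]]' | grep force && python3 -m creep '[[0,0,0.7,0],[0,0,1.4,0],[0,0,1.9,0],[0,0,1.9,0]]' | grep force;  python3 go.py 0.4966 -0.1634 0.053 47
```

```text
ft_force: [0.1, 0.4, -0.3]
grasp_force: 0.0
ft_force: [0.6, 0.1, 0.4]
grasp_force: 0.0
t 2.62 tcp [ 0.4983 -0.1619  0.0564] rot [-180.     0.    47.3] w 0.996 f 0.0 [0.6 0.1 0.4]
shift cm [-0.23 -0.02  0.34] turn 0.3
```

```bash
python3 -m creep '[[-0.1,0,0.1,0],[-0.2,0,0.2,0],[-0.2,0,0.2,0],[-0.2,0,0.2,0],[-0.2,0,0.2,0]]' 0 20 | tail -4; python3 -m creep '[[0,0,0,0],[0,0,0,0],[0,0,0,0],[0,0,0,0],[0,0,0,0]]' ; python3 go.py 0.4966 -0.1634 0.053 14
```

```text
ee_rot: [180.0, -0.0, 47.3]
ft_force: [-0.8, -0.9, -0.4]
grip_width: 0.644
grasp_force: 0.0
t: 3.45
tcp_pos: [0.4972, -0.1636, 0.0547]
ee_rot: [180.0, 0.0, 47.3]
ft_force: [-0.3, 0.1, 0.3]
grip_width: 0.267
grasp_force: 0.0
t 3.45 tcp [ 0.4972 -0.1636  0.0547] rot [180.    0.   47.3] w 0.267 f 0.0 [-0.3  0.1  0.3]
shift cm [-0.02 -0.05  0.17] turn 33.3
```

```bash
python3 -m creep '[[0,0,0,0],[0,0,0,0],[0,0,0,0],[0,0,0,0],[0,0,0,0]]' ; python3 -m creep '[[0,0,0,0],[0,0,0,0]]'
```

```text
t: 3.87
tcp_pos: [0.4971, -0.1635, 0.0546]
ee_rot: [-180.0, 0.0, 47.3]
ft_force: [-0.8, 0.2, -2.4]
grip_width: 0.176
grasp_force: 19.9
t: 4.03
tcp_pos: [0.4971, -0.1635, 0.0546]
ee_rot: [-180.0, 0.0, 47.3]
ft_force: [-0.0, 0.3, -2.4]
grip_width: 0.18
grasp_force: 19.9
```

```bash
python3 -m creep '[[0,0,0,2],[0,0,0,5],[0,0,0,8],[0,0,0,11],[0,0,0,14]]' 0 35; python3 -m creep '[[0,0,0,4],[0,0,0,8],[0,0,0,12],[0,0,0,16],[0,0,0,19]]';python3 -m creep '[[0,0,0,0],[0,0,0,0],[0,0,0,0]]'
```

```text
t: 4.45
tcp_pos: [0.4971, -0.1636, 0.0546]
ee_rot: [-180.0, 0.0, 33.1]
ft_force: [-0.3, 0.3, -2.4]
grip_width: 0.181
grasp_force: 34.9
t: 4.87
tcp_pos: [0.4971, -0.1636, 0.0546]
ee_rot: [-180.0, 0.0, 14.1]
ft_force: [-0.1, 0.3, -2.9]
grip_width: 0.174
grasp_force: 34.9
t: 5.12
tcp_pos: [0.4971, -0.1636, 0.0546]
ee_rot: [-180.0, 0.0, 14.4]
ft_force: [0.6, -0.4, -2.9]
grip_width: 0.178
grasp_force: 34.9
```

```bash
python3 - <<'E'
from h import *
a=snap('top');b=snap('side')
c=lambda s,x,y,w,h,k:cv2.resize(s['color'][y:y+h,x:x+w,::-1],None,fx=k,fy=k,interpolation=cv2.INTER_CUBIC)
im=np.zeros((480,800,3),np.uint8);im[:400,:350]=c(a,275,150,70,80,5);im[:400,350:800]=c(b,240,205,90,80,5)
cv2.imwrite('pics/z2.png',im)
E
```

```text
(no output)
```

View pics/z2.png

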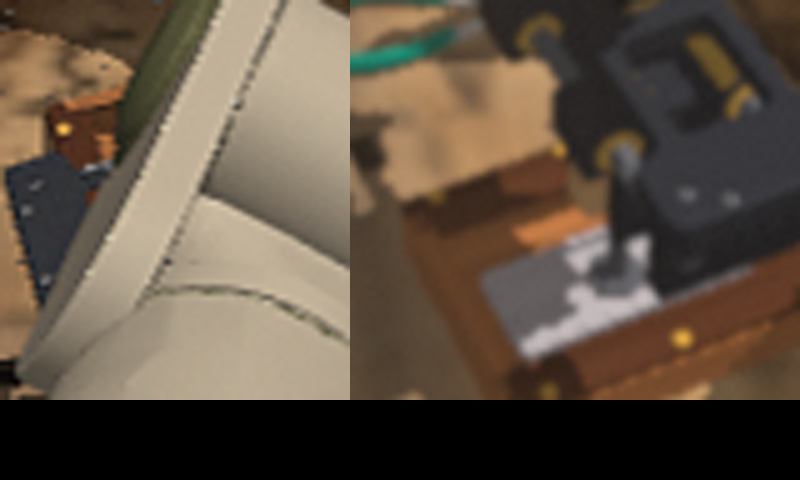

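In the side view the tray lies parallel to the rail. Now I'll lift it.

```bash
python3 -m creep '[[0,0,-0.5,0],[0,0,-1.2,0],[0,0,-2,0],[0,0,-3,0],[0,0,-4,0]]'; python3 -m creep '[[0,0,-2,0],[0,0,-4,0],[0,0,-6,0],[0,0,-8,0],[0,0,-10.5,0]]'; python3 -m creep '[[0,0,0,0],[0,0,0,0]]'; python3 go.py 0.507 0.140 0.20 14
```

```text
t: 5.63
tcp_pos: [0.4973, -0.1637, 0.0961]
ee_rot: [180.0, -0.0, 14.3]
ft_force: [-0.4, -0.2, -3.3]
grip_width: 0.182
grasp_force: 34.9
t: 6.05
tcp_pos: [0.4967, -0.1633, 0.2011]
ee_rot: [-180.0, 0.0, 14.3]
ft_force: [-0.3, 0.5, -2.8]
grip_width: 0.178
grasp_force: 34.9
t: 6.22
tcp_pos: [0.4974, -0.1637, 0.2007]
ee_rot: [179.9, -0.1, 14.3]
ft_force: [-0.7, -0.0, -3.1]
grip_width: 0.176
grasp_force: 34.9
t 6.22 tcp [ 0.4974 -0.1637  0.2007] rot [ 1.799e+02 -1.000e-01  1.430e+01] w 0.176 f 34.9 [-0.7 -0.  -3.1]
shift cm [  8.44 -29.19   0.03] turn 0.3
```

```bash
python3 -m creep '[[0.3,-1,0,0],[0.7,-2.5,0,0],[1.4,-5,0,0],[2.2,-7.7,0,0],[3,-10.4,0,0]]'>/dev/null; python3 -m creep '[[0.8,-2.8,0,0],[1.6,-5.6,0,0],[2.4,-8.4,0,0],[3.2,-11.2,0,0],[4,-13.9,0,0]]' >/dev/null; python3 -m creep '[[0.6,-2,0,0],[1,-3.5,0,0],[1.3,-4.4,0,0],[1.4,-4.9,0,0],[1.4,-4.9,0,0]]' >/dev/null;  python3 go.py 0.507 0.140 0.07 14; python3 - <<'E'
from h import *
a=snap('top');b=snap('side')
np.save('s1.npy',b,allow_pickle=True)
c=lambda s,x,y,w,h,k:cv2.resize(s['color'][y:y+h,x:x+w,::-1],None,fx=k,fy=k,interpolation=cv2.INTER_CUBIC)
im=np.zeros((560,800,3),np.uint8);im[:400,:350]=c(a,150,150,70,80,5);im[:560,350:800]=c(b,215,60,90,112,5)
cv2.imwrite('pics/z3.png',im)
E
```

```text
t 7.47 tcp [0.5059 0.1408 0.1989] rot [-1.80e+02  1.00e-01  1.43e+01] w 0.182 f 34.9 [ 1.  -0.2 -2.7]
shift cm [ 0.1   0.1  12.89] turn 0.3
```

View pics/z3.png

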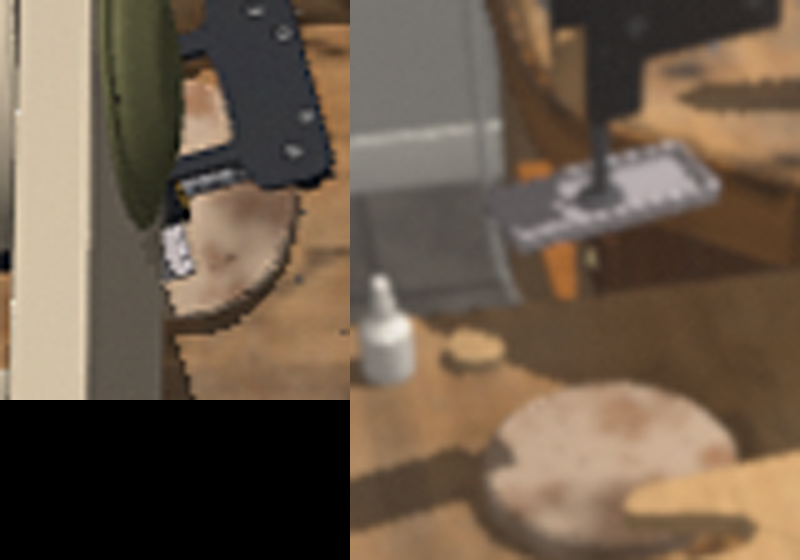

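The tray hangs level over the disc. The disc's top face is centred at about (611,458) in the side crop, which agrees with the top-view estimate. I'll lower it.

```bash
python3 -m creep '[[0.1,0.1,1.5,0],[0.1,0.1,4,0],[0.1,0.1,6.5,0],[0.1,0.1,9,0],[0.1,0.1,11,0]]'|head -4; python3 -m creep '[[0,0,0.5,0],[0,0,1,0],[0,0,1.4,0],[0,0,1.6,0],[0,0,1.6,0]]'|head -4;  python3 go.py 0.507 0.140 0.0646 14
```

```text
t: 7.98
tcp_pos: [0.5072, 0.1383, 0.088]
ee_rot: [-180.0, 0.1, 14.2]
ft_force: [0.3, 1.2, -3.4]
t: 8.4
tcp_pos: [0.508, 0.1393, 0.0742]
ee_rot: [180.0, -0.1, 14.3]
ft_force: [0.1, 0.4, -1.3]
t 8.4 tcp [0.508  0.1393 0.0742] rot [ 1.80e+02 -1.00e-01  1.43e+01] w 0.179 f 34.9 [ 0.1  0.4 -1.3]
shift cm [-0.08 -0.09  0.96] turn 0.3
```

```bash
python3 -m creep '[[0,0,0.2,0],[0,0,0.4,0],[0,0,0.6,0],[0,0,0.6,0],[0,0,0.6,0]]'|head -4; python3 -m creep '[[0,0,0.1,0],[0,0,0.2,0],[0,0,0.2,0],[0,0,0.2,0]]'|head -4;python3 -m creep '[[0,0,0.1,0],[0,0,0.1,0],[0,0,0.1,0]]'|head -4
```

```text
t: 8.82
tcp_pos: [0.5076, 0.1394, 0.0677]
ee_rot: [180.0, 0.0, 14.3]
ft_force: [0.7, -0.2, -3.7]
t: 9.15
tcp_pos: [0.5076, 0.1394, 0.0657]
ee_rot: [180.0, 0.0, 14.3]
ft_force: [0.4, 0.9, -2.8]
t: 9.4
tcp_pos: [0.5076, 0.1394, 0.0647]
ee_rot: [-180.0, 0.0, 14.3]
ft_force: [1.1, 0.6, -2.7]
```

```bash
python3 -m creep '[[0,0,0.05,0],[0,0,0.1,0],[0,0,0.1,0]]'|sed -n '2p;4p';python3 -m creep '[[0,0,0.05,0],[0,0,0.1,0],[0,0,0.1,0]]'|sed -n '2p;4p'
```

```text
tcp_pos: [0.5077, 0.1395, 0.0645]
ft_force: [-3.3, 0.2, 6.9]
tcp_pos: [0.5077, 0.1397, 0.0644]
ft_force: [-7.4, 0.9, 16.0]
```

```bash
python3 -m creep '[[0,0,-0.1,0],[0,0,-0.15,0],[0,0,-0.15,0]]'|sed -n '2p;4p';python3 -m creep '[[0,0,0,0],[0,0,0,0],[0,0,0,0],[0,0,0,0],[0,0,0,0]]' 0.7; python3 -m creep '[[0,0,0,0],[0,0,0,0],[0,0,0,0],[0,0,0,0],[0,0,0,0]]'|tail -3
```

```text
tcp_pos: [0.5079, 0.1395, 0.0645]
ft_force: [-0.8, 1.3, 2.9]
t: 10.57
tcp_pos: [0.5077, 0.1394, 0.0642]
ee_rot: [180.0, 0.0, 14.3]
ft_force: [0.1, 0.5, -0.6]
grip_width: 0.53
grasp_force: 0.0
ft_force: [-0.4, 0.6, -0.2]
grip_width: 0.701
grasp_force: 0.0
```

Released. Now I'll retreat straight up, move aside and look.

```bash
python3 -m creep '[[0,0,-1,0],[0,0,-2.5,0],[0,0,-4.5,0],[0,0,-7,0],[0,0,-10,0]]'>/dev/null; python3 -m creep '[[0,0,-2,0],[-3,0,-4,0],[-6,0,-5,0],[-9,-2,-5,0],[-12,-4,-5,0]]'; python3 -m creep '[[-2,-2,0,0],[-2,-5,0,0],[-2,-8,0,0],[-2,-11,0,0],[-2,-11,0,0]]'; python3 - <<'E'
from h import *
a=snap('top');b=snap('side')
np.save('e.npy',[a,b],allow_pickle=True)
c=lambda s,x,y,w,h,k:cv2.resize(s['color'][y:y+h,x:x+w,::-1],None,fx=k,fy=k,interpolation=cv2.INTER_CUBIC)
im=np.zeros((400,800,3),np.uint8);im[:400,:350]=c(a,150,150,70,80,5);im[:400,350:800]=c(b,215,100,90,80,5)
cv2.imwrite('pics/z4.png',im)
E
```

```text
t: 11.82
tcp_pos: [0.3804, 0.1482, 0.2153]
ee_rot: [180.0, -0.1, 14.2]
ft_force: [0.6, 0.8, -0.7]
grip_width: 0.699
grasp_force: 0.0
t: 12.23
tcp_pos: [0.3336, 0.2533, 0.2151]
ee_rot: [-179.9, -0.1, 14.5]
ft_force: [-0.2, -0.4, -0.0]
grip_width: 0.696
grasp_force: 0.0
```

View pics/z4.png

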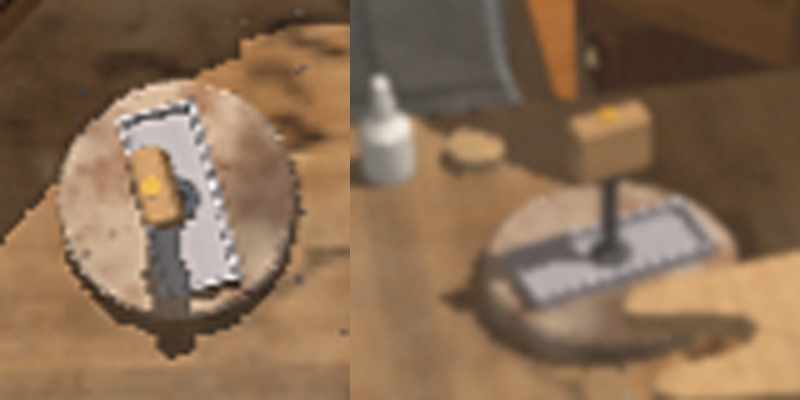

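The tray stands flat with its middle at about (181,195) in the top crop. The disc's middle is at about (180,198), so it is centred, and the arm is clear.

```bash
python3 -c "
from plant import ctrl
print(ctrl.job_done())"
```

```text
the job is handed in; nothing more can be done
None
```

The job is handed in at about 12 s of the 42 s allowed: I turned the tray square, lifted it out and released it standing level on the soldering disc, centred to within about 2 mm in the last picture; no verdict came back.

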